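# Lock the pan support and refit the hob's control knob, holding it pressed in

## Robot

A 6-joint arm with a two-finger parallel gripper is mounted at the origin on a cart in front of the work surface, level with it; the furniture and walls round the work are solid. World frame = base frame: x ahead of the robot, y to its left, z up, the work surface at z = 0. Lengths are in m, angles in rad, forces in N, time in s.
With the tool pointing down it reaches from about 0.35 to 0.775 m from the base axis. Payload 7.3 kg.
Tool frame: the origin (TCP) lies midway between the tips of the shut fingers; the grasp point (between the pads) lies 19 mm behind it; z points along the fingers, y is the line along which they close (so a half turn about z gives the same grasp; the last joint's range is limited). The gripper opens to 92 mm and grips with 3 to 60 N. Pads are 19 mm wide; open, the fingers measure 130 mm over their backs; the gripper's body (75 mm by 190 mm) begins 47 mm behind the grasp point.
Start: joints at [-1.403, 0.342, 1.524, -0, 1.275, -0.146], TCP at [0.162, -0.499, 0.203] pointing down, gripper open.
Joint ranges: [-2.53, 2.53], [-0.77, 2.02], [0.04, 2.7], [-1, 4.14], [0.28, 2.66], [-3.11, 3.11]. Speed limits (rad/s): [2.57, 2.57, 3.14, 3.14, 3.14, 3.14].

## Interface

Orientations are given as [roll, pitch, yaw] about the fixed x, y, z axes, in that order (R = Rz(yaw) Ry(pitch) Rx(roll)).
In Python, from cell import robot, read_camera, camera_params, nets gives the robot as it stands. The module is installed in compiled form; this text tells all that it offers.
- The arm moves only by the tool step_arm, never from a script. Its argument "steps" is a list of rows, each an object of numbers: "x", "y", "z": the shift along the tool's x, y, z as a fraction of full scale; "rx", "ry", "rz": the turn, a rotation vector about the tool's x, y, z as a fraction of full scale; "claw": the opening, from -1 (shut) to 1 (fully open). In form: [{"x": .., "y": .., "z": .., "rx": .., "ry": .., "rz": .., "claw": ..}, ...]. A call has 1 to 12 rows; each row is the pose to reach, as a shift and turn from the pose commanded when the call began, along the tool's axes at that moment; what a row does not reach only later rows make up. Full scale, the value 1, is 750 mm for a shift and pi/4 rad for a turn. A row lasts 1/12 s, in which the tool goes at most 41.7 mm and 7.16 degrees, less where a joint would pass 70% of its speed; a pose out of reach is approached as far as the arm can. A call with a number of a shift or a turn outside -1 to 1 is refused whole. A call with a gripper value outside its range is refused whole. The fingers move at their own pace and stop on an object; "squeeze" is the grip in N (left out, the last holds). Time passes only in rows, so rows that repeat a pose let the fingers close. It gives the time, the measured TCP pose, the force, the opening and the grip force at its end, in the units of the state.
- robot.observe(): the state, without advancing time (a new reading comes with each control period).
- read_camera(name): name is "scene" or "top"; returns (picture, depth): 420x560x3 uint8, blue, green, red; 420x560 float32, m along the optical axis (not along the pixel's ray), 0 where there is no reading.
- camera_params(name): a dict with "fx", "fy", "cx", "cy" (pixels), "k1" (the pictures are not rectified: a ray, as slopes to the right and down, at radius r is drawn at 1 + k1 r^2 times it, then the intrinsics apply), "R" (3x3) and "t" (3): a world point X has camera coordinates R X + t. Camera axes: x right, y down, z forward; pixel columns grow to the right and rows downward; lengths in m; the calibration is good to about 2 mm. A picture is of the moment at which its call begins. camera_params takes no time and is no camera call.
- robot.hand_in(): hands the job in; it is judged then, once.
Trained networks look in the newest picture that a camera, given by its name, has taken for a name from the list of things; names that differ only in an ending like _2 or _b are one class to them, and where a whole thing is asked for, a point or a joint stands for the part that bears it (a point fixed in the world has none). Each returns a list of dicts, best first, with "conf" (0 to 1); they miss things now and then, are a little off and sometimes report something else, mostly with a low value. They report only what shows in the picture. A call takes as long as a camera call.
- nets.masks_of(camera, query): "region" (420x560 bool, what is visible of it) and "box" ([left, top, right, bottom] in pixels, round what is visible of it).
- nets.landmark_of(camera, query): "pixel" ([row, column] in pixels: a listed point, or the origin of a listed thing).
The state is a dict: "time": time; "qpos": joint angles; "qvel": joint speeds; "joint_efforts": joint torques, N m; "tool_pos": TCP position; "tool_rot": TCP orientation; "contact_force": force on the tool from outside, world axes, zero at the start; "torque": the same for the moment, N m; "opening": finger opening in m; "grip_force": force on a finger pad.
Only numpy, scipy, OpenCV 4.12 (cv2) and the standard library are available. Lean on these libraries where they do the work, as an engineer would, in place of code of your own. Each camera call takes 0.05 s, during which the arm holds its last target. There are 200 camera calls.

## Task

Make the cleaned portable hob ready to light. First swing the steel keeper bar shut over the tab of the pan support until it snaps past its ball catch and lies against the stop; then put the loose black control knob on its D-shaped shaft, turned so that its red pointer line points at the red mark on the hob, push it fully home and press it down to the bottom of the shaft's spring travel. Finish with the fingers still holding the knob pressed fully down, and leave the food and crockery round the hob where they stand.

Things in the scene. Friction and masses are not known exactly. Their poses are not given: they have to be found in the camera images.
- hob: Portable one-burner hob, fixed: white casing 260 (x) x 320 (y) x 55 mm high, steel top plate. Origin at the centre of its underside, x away from the operator, y to its left, z up. Left on it the keeper bar, right the bare brass control shaft; on the plate, 36 mm from the shaft towards the hob's +x, a short red mark.
- pan_support (a point): Centre of the black square pan support (fixed on the hob), on the hob's plate: 175 mm square along the hob's x and y, its bars 9 mm thick and up to 35 mm above the plate; a low tab sticks out to its left, under the shut keeper.
- keeper (a joint): Angle of the keeper bar: 0 = shut against its stop, along the hob's x, left of the pan support; grows as the pin end swings out to the hob's left, clockwise from above. Starts at 0.5 to 0.9; stays where left. From about 0.2 to 0.05 it rides over a sprung ball (up to about 10 N at the pin); below 0.04 the ball is out behind it and keeps it shut.
- keeper_hinge (a point): Point on the vertical hinge axis of the keeper, at the height of the bar's underside (18 mm above the hob's plate).
- keeper_pin (a point): Centre of the top of the upright round black pin at the bar's free end, 120 mm from the hinge axis, 12 mm thick (head 14 mm), 41 mm tall above the bar; the bar is 10 mm wide, 5 mm thick. Shut, the pin is about 27 mm outside the nearest bar of the pan support, whose top is 29 mm lower than the pin's.
- knob: Loose black knob, about 60 g, upright on the worktop. Origin at the centre of its underside, z up. Skirt 44 mm across, 18 mm high; on it a grip bar along x, 42 mm long, 14 mm thick (y), from 18 to 40 mm above the underside, its +x end marked by a red line. Below, a D-shaped socket 15 mm deep, 1 mm wider all round than the shaft, flat on the +x side: fits one way only, with about 0.2 rad of play.
- knob_socket (a point): Centre of the roof of the knob's socket, 15 mm above its underside; axes as the knob's. It meets shaft_tip when the knob is fully home.
- shaft_tip (a point): Centre of the top of the upright brass D-shaft: 12 mm across, flat 1.5 mm from the axis on this frame's +x side (towards the red mark), 22 mm above the hob's plate when not pressed, top 3 mm tapered. The knob must stand with its x along this x. Moves down with the shaft; does not turn.
- stem (a joint): How far the shaft is pressed down, 0 to 0.005 m. A spring pushes it up: 4 N before it moves, 9 N at the end of its travel. At full travel the skirt of a fitted knob is 2 mm clear of the plate.
- jam_jar: Bystander: pink jam jar with a white lid, 64 mm wide, 96 mm high. Origin at the centre of its underside. Leave it alone.
- tomato_tin: Bystander: green food tin, 75 mm wide, 58 mm high. Origin at the centre of its underside. Leave it alone.
- mug_green: Bystander: green mug, 86 mm wide (125 with its handle), 96 mm high. Origin at the centre of its underside. Leave it alone.
- lemon: Bystander: lemon, 83 x 58 x 58 mm. Origin at the centre of its underside. Leave it alone.
- garlic: Bystander: garlic bulb, about 60 mm. Origin at the centre of its underside. Leave it alone.
- onion: Bystander: brown onion, about 75 mm. Origin at the centre of its underside. Leave it alone.

How it is judged:
On the way, in this order (a step that is already met when the one before it is completed fails the run):
1. the keeper bar is shut past its ball catch (value of joint keeper below 0.04 rad), for 0.2 s.
2. the knob is fully home on the shaft, flat to flat (z of knob_socket in the frame of shaft_tip below 0.0025 m and horizontal distance between knob_socket and shaft_tip below 0.004 m and angle between the x axis of knob and the x axis of shaft_tip, either way round below 0.4 rad and angle between knob's own z axis and vertical below 0.12 rad), for 0.1 s.
At the end, for the whole second after the job is handed in: The keeper is shut (below 0.04 rad); the knob is home on the shaft (socket roof within 2.5 mm of the shaft's tip in height and 4 mm sideways, turned within 0.4 rad, upright within 0.12 rad); the shaft is pressed down more than 4 of its 5 mm and the fingers still bear on the knob with more than 3 N (all of step 2 and value of joint keeper below 0.04 rad and value of joint stem above 0.004 m and contact force between the fingers and knob above 3 N); the arm keeps its last pose, push and grip.
It fails at once if a bystander (jar, tin, mug, lemon, garlic, onion) is moved by more than 30 mm (distance of any of jam_jar, tomato_tin, mug_green, lemon, garlic, onion from where it was at the start of the episode above 0.03 m).
It also fails if it takes over 54 s, if anything falls off the work surface, if the arm or the gripper's body presses on something with over 40 N, if the wrist force passes 120 N, or if a joint passes its speed limit or range.

## Working session

There is one attempt and no reset: what is moved stays moved. The work goes in short steps, Python scripts to look and compute and a tool call to move; the robot and the scene stay as the last step left them, time stands still between calls to the robot, and variables do not carry over. Pictures are saved under pics/ and viewed, at most 10 in all, crops included, and the job is handed in when it is done.

Besides the shell and the picture viewer there is one more tool, called after ">>>" as name(argument=value, ...) on one line, values as JSON. step_arm: Moves the arm, as the interface text tells. Its arguments: {"type":"object","properties":{"steps":{"type":"array","items":{"type":"object","properties":{"x":{"type":"number","minimum":-1,"maximum":1},"y":{"type":"number","minimum":-1,"maximum":1},"z":{"type":"number","minimum":-1,"maximum":1},"rx":{"type":"number","minimum":-1,"maximum":1},"ry":{"type":"number","minimum":-1,"maximum":1},"rz":{"type":"number","minimum":-1,"maximum":1},"claw":{"type":"number"}}}},"squeeze":{"type":"number"}},"required":["steps"]}

```bash
mkdir -p pics
cat > h.py <<'E'
import numpy as np, cv2
from cell import robot, read_camera, camera_params, nets
def ray(cam,px):
    p=camera_params(cam); v,u=px
    a=np.array([(u-p["cx"])/p["fx"],(v-p["cy"])/p["fy"]]); s=a.copy()
    for _ in range(20): s=a/(1+p["k1"]*(s@s))
    R=np.array(p["R"]); t=np.array(p["t"])
    return -R.T@t, R.T@np.array([s[0],s[1],1.])
def at_z(cam,px,z):
    o,d=ray(cam,px); return o+d*(z-o[2])/d[2]
def at_d(cam,px,dep):
    o,d=ray(cam,px); return o+d*dep
def cloud(cam,dep):
    p=camera_params(cam); K=np.array([[p["fx"],0,p["cx"]],[0,p["fy"],p["cy"]],[0,0,1.]])
    h,w=dep.shape; uu,vv=np.meshgrid(np.arange(w),np.arange(h))
    a=np.stack([(uu-p["cx"])/p["fx"],(vv-p["cy"])/p["fy"]],-1); s=a.copy()
    for _ in range(20): s=a/(1+p["k1"]*(s**2).sum(-1,keepdims=True))
    X=np.concatenate([s,np.ones((h,w,1))],-1)*dep[...,None]
    return (X-np.array(p["t"]))@np.array(p["R"])
E
cat > a.py <<'E'
from h import *
np.set_printoptions(precision=4,suppress=True)
for c in("scene","top"):
    im,d=read_camera(c); cv2.imwrite(f"pics/{c}0.png",im); np.save(f"{c}0.npy",d)
    P=camera_params(c); print(c,-np.array(P["R"]).T@P["t"])
    for q in("hob","pan_support","keeper_hinge","keeper_pin","knob","knob_socket","shaft_tip"):
        for r in nets.landmark_of(c,q)[:2]:
            px=r["pixel"]; v,u=int(round(px[0])),int(round(px[1]))
            z={"hob":0,"pan_support":.055,"keeper_hinge":.073,"keeper_pin":.119,"knob":0,"knob_socket":.015,"shaft_tip":.077}[q]
            print(q,round(r["conf"],2),np.round(px,1),at_z(c,px,z),"depthpt",at_d(c,px,d[v,u]))
s=robot.observe();print(s["time"],s["tool_pos"],s["tool_rot"],s["opening"])
E
python3 a.py
```

```text
scene [-0.4204 -0.6152  0.5957]
hob 0.84 [229.  305.5] [ 0.5124 -0.0207  0.    ] depthpt [ 0.4281 -0.0744  0.0538]
pan_support 0.77 [214.3 299.8] [ 0.4878 -0.0153  0.055 ] depthpt [ 0.4725 -0.0254  0.0641]
pan_support 0.52 [250.1 420. ] [ 0.5094 -0.3505  0.055 ] depthpt [ 0.1363 -0.4567  0.2719]
keeper_hinge 0.59 [190.6 269.1] [0.5319 0.1277 0.073 ] depthpt [0.5237 0.1214 0.0775]
keeper_pin 0.5 [187.4 240.9] [0.4163 0.1371 0.119 ] depthpt [ 0.233  -0.0277  0.2235]
knob 0.69 [263.  394.9] [ 0.5032 -0.2968  0.    ] depthpt [ 0.4908 -0.3011  0.008 ]
knob_socket 0.7 [258.2 391.5] [ 0.4954 -0.2891  0.015 ] depthpt [ 0.4884 -0.2916  0.0194]
shaft_tip 0.57 [219.7 338.1] [ 0.4874 -0.1359  0.077 ] depthpt [ 0.528  -0.1144  0.0538]
shaft_tip 0.53 [249.1 418.7] [ 0.474  -0.3573  0.077 ] depthpt [ 0.1352 -0.455   0.2735]
top [0.147  0.0357 1.2067]
hob 0.62 [212.8 283.9] [ 0.5001 -0.0188  0.    ] depthpt [ 0.4798 -0.0156  0.0696]
pan_support 0.95 [210.  277.9] [0.4942 0.0011 0.055 ] depthpt [0.4883 0.0017 0.0745]
keeper_hinge 0.86 [198.5 238.3] [0.5333 0.1173 0.073 ] depthpt [0.5301 0.1166 0.0823]
keeper_pin 0.47 [234.5 227.1] [0.4137 0.1503 0.119 ] depthpt [0.415  0.1508 0.114 ]
knob 0.49 [203.6 366.7] [ 0.5114 -0.2847 -0.    ] depthpt [ 0.5061 -0.28    0.0175]
knob 0.43 [184.4 150.6] [0.627  0.4032 0.    ] depthpt [0.5997 0.3824 0.0685]
knob_socket 0.6 [206.3 368.7] [ 0.4976 -0.2858  0.015 ] depthpt [ 0.4973 -0.2855  0.0157]
0.8 [ 0.1621 -0.4994  0.2028] [ 3.1415 -0.      0.3138] 0.09190923710901741
```

Run:
```python
import cv2
t=cv2.imread("pics/top0.png");cv2.imwrite("pics/t1.png",cv2.resize(t[130:310,130:420],(800,497),interpolation=cv2.INTER_CUBIC))
s=cv2.imread("pics/scene0.png");cv2.imwrite("pics/s1.png",cv2.resize(s[140:320,180:460],None,fx=2.85,fy=2.85,interpolation=cv2.INTER_CUBIC))
```

```text
(no output)
```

View pics/t1.png

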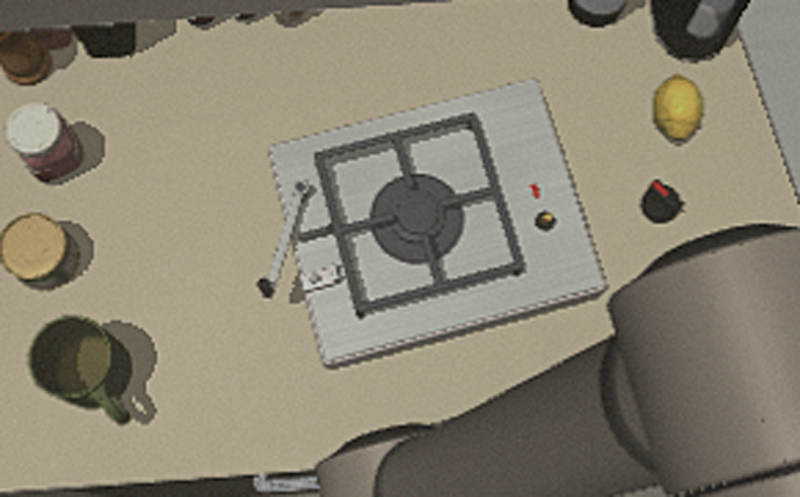

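View pics/s1.png

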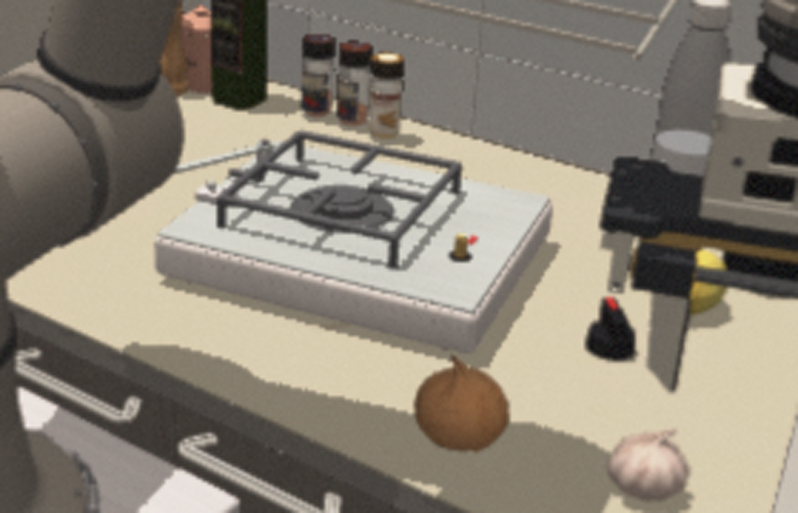

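```bash
cat > b.py <<'E'
from h import *
np.set_printoptions(precision=4,suppress=True)
f=lambda u,v:(130+(v+.5)/2.7586-.5,130+(u+.5)/2.7586-.5)
C=[at_z("top",f(*p),.090)[:2] for p in((318,155),(475,117),(520,270),(360,312))]
print("sup corners",*C,"ctr",np.mean(C,0),"sides",[np.linalg.norm(C[i]-C[i-1]) for i in range(4)])
x=(C[0]-C[3])+(C[1]-C[2]);print("yaw sup",np.arctan2(x[1],x[0]))
d=np.load("top0.npy");P=cloud("top",d);m=(abs(P[...,2]-.056)<.006)
n,l,st,_=cv2.connectedComponentsWithStats(m.astype(np.uint8));k=1+np.argmax(st[1:,4]);
pts=P[l==k];print("plate z",np.median(pts[:,2]));r=cv2.minAreaRect(pts[:,:2].astype(np.float32));print("plate",r)
im=cv2.imread("pics/top0.png").astype(int)
red=(im[...,2]>im[...,1]+60)&(im[...,2]>im[...,0]+60)
n,l,st,ce=cv2.connectedComponentsWithStats(red.astype(np.uint8))
for i in range(1,n):
    if 300<ce[i][0]<400 and st[i,4]>2: print("red",ce[i],st[i,4],at_z("top",ce[i][::-1],.055),at_z("top",ce[i][::-1],.040))
print("shaft",at_z("top",f(545,219),.077),"hinge",at_z("top",f(303,188),.078),"pin",at_z("top",f(265,287),.119))
# knob top & blob from depth
for c in("top","scene"):
    d=np.load(c+"0.npy");P=cloud(c,d)
    w=(abs(P[...,0]-.50)<.06)&(abs(P[...,1]+.286)<.06)
    for a,b in((.008,.045),(.033,.046)):
        q=P[w&(P[...,2]>a)&(P[...,2]<b)];print(c,"knob",a,len(q),q.mean(0),q[:,2].max(),cv2.minAreaRect(q[:,:2].astype(np.float32)))
    w=(np.hypot(P[...,0]-.413,P[...,1]-.15)<.04)&(P[...,2]>.09)&(P[...,2]<.14)
    q=P[w];print("pin",len(q),q.mean(0) if len(q) else"")
    w=(np.hypot(P[...,0]-.487,P[...,1]+.135)<.03)&(P[...,2]>.065)&(P[...,2]<.1)
    q=P[w];print("shaft",len(q),q.mean(0) if len(q) else"")
for c,q,z in(("scene","onion",0),("scene","garlic",0),("scene","lemon",0),("top","mug_green",0),("top","tomato_tin",0),("top","jam_jar",0)):
    read_camera(c)
    for r in nets.landmark_of(c,q)[:1]: print(q,r["conf"],r["pixel"],at_z(c,r["pixel"],z))
E
python3 b.py
```

```text
sup corners [0.5657 0.0944] [ 0.5974 -0.0789] [ 0.4222 -0.1101] [0.3897 0.06  ] ctr [ 0.4938 -0.0087] sides [np.float64(0.17938601712524155), np.float64(0.17622419682211907), np.float64(0.17799283121689516), np.float64(0.173222136637511)]
yaw sup 0.18477714743649315
plate z 0.05503381479909124
plate ((0.49998295307159424, -0.027549132704734802), (0.25739309191703796, 0.3169233202934265), 11.196075439453125)
red [323.5455 198.7273] 11 [ 0.5198 -0.1404  0.055 ] [ 0.5247 -0.1427  0.04  ]
red [369. 198.] 13 [ 0.5121 -0.2796  0.055 ] [ 0.5169 -0.2837  0.04  ]
shaft [ 0.4797 -0.1446  0.077 ] hinge [0.5334 0.1132 0.078 ] pin [0.4163 0.154  0.119 ]
top knob 0.008 154 [ 0.5055 -0.2869  0.0277] 0.044753618660599445 ((0.5182094573974609, -0.2879893183708191), (0.062439773231744766, 0.04152011126279831), 8.7288236618042)
top knob 0.033 66 [ 0.5083 -0.2898  0.0395] 0.045641675117367005 ((0.508287787437439, -0.29038551449775696), (0.03903967887163162, 0.015379756689071655), 42.34378433227539)
pin 26 [0.4188 0.1549 0.1132]
shaft 11 [ 0.4821 -0.149   0.0745]
scene knob 0.008 228 [ 0.4993 -0.2929  0.0247] 0.04141578815151584 ((0.5053467750549316, -0.2912498116493225), (0.03956632688641548, 0.04013066738843918), 4.685581207275391)
scene knob 0.033 69 [ 0.5032 -0.2926  0.0385] 0.04141578815151584 ((0.5068994164466858, -0.2903846502304077), (0.04554957523941994, 0.014236265793442726), 38.7027473449707)
pin 0 
shaft 20 [ 0.4802 -0.1503  0.0713]
onion 0.65 [291.6, 341.6] [ 0.316 -0.25   0.   ]
lemon 0.58 [290.5, 342.3] [ 0.3206 -0.2492  0.    ]
mug_green 0.91 [271.1, 168.9] [0.3418 0.3437 0.    ]
tomato_tin 0.64 [221.4, 150.1] [0.5027 0.4029 0.    ]
jam_jar 0.83 [186.0, 148.0] [0.6221 0.4116 0.    ]
```

>>> step_arm(steps=[{"x": 0.468, "y": -0.197, "z": -0.063, "rz": -0.8, "claw": -1}, {"x": 0.468, "y": -0.197, "z": -0.063, "rz": -0.8, "claw": -1}, {"x": 0.468, "y": -0.197, "z": -0.063, "rz": -0.8, "claw": -1}, {"x": 0.468, "y": -0.197, "z": -0.063, "rz": -0.8, "claw": -1}, {"x": 0.468, "y": -0.197, "z": -0.063, "rz": -0.8, "claw": -1}, {"x": 0.468, "y": -0.197, "z": -0.063, "rz": -0.8, "claw": -1}, {"x": 0.468, "y": -0.197, "z": -0.063, "rz": -0.8, "claw": -1}, {"x": 0.468, "y": -0.197, "z": -0.063, "rz": -0.8, "claw": -1}, {"x": 0.468, "y": -0.197, "z": -0.063, "rz": -0.8, "claw": -1}, {"x": 0.468, "y": -0.197, "z": -0.063, "rz": -0.8, "claw": -1}, {"x": 0.468, "y": -0.197, "z": -0.063, "rz": -0.8, "claw": -1}, {"x": 0.468, "y": -0.197, "z": -0.063, "rz": -0.8, "claw": -1}])

```text
$.steps[0]: bad value
```

>>> step_arm(steps=[{"x": 0.458, "y": -0.391, "rz": -0.8, "claw": -1}, {"x": 0.458, "y": -0.391, "rz": -0.8, "claw": -1}, {"x": 0.458, "y": -0.391, "rz": -0.8, "claw": -1}, {"x": 0.458, "y": -0.391, "rz": -0.8, "claw": -1}, {"x": 0.458, "y": -0.391, "rz": -0.8, "claw": -1}, {"x": 0.458, "y": -0.391, "rz": -0.8, "claw": -1}, {"x": 0.458, "y": -0.391, "rz": -0.8, "claw": -1}, {"x": 0.458, "y": -0.391, "rz": -0.8, "claw": -1}, {"x": 0.458, "y": -0.391, "rz": -0.8, "claw": -1}, {"x": 0.458, "y": -0.391, "rz": -0.8, "claw": -1}, {"x": 0.458, "y": -0.391, "rz": -0.8, "claw": -1}, {"x": 0.458, "y": -0.391, "rz": -0.8, "claw": -1}])

```text
$.steps[0]: bad value
```

>>> step_arm(steps=[{"x": 0.468, "y": -0.197, "z": -0.063, "rx": 0, "ry": 0, "rz": -0.8, "claw": -1}, {"x": 0.468, "y": -0.197, "z": -0.063, "rx": 0, "ry": 0, "rz": -0.8, "claw": -1}, {"x": 0.468, "y": -0.197, "z": -0.063, "rx": 0, "ry": 0, "rz": -0.8, "claw": -1}, {"x": 0.468, "y": -0.197, "z": -0.063, "rx": 0, "ry": 0, "rz": -0.8, "claw": -1}, {"x": 0.468, "y": -0.197, "z": -0.063, "rx": 0, "ry": 0, "rz": -0.8, "claw": -1}, {"x": 0.468, "y": -0.197, "z": -0.063, "rx": 0, "ry": 0, "rz": -0.8, "claw": -1}, {"x": 0.468, "y": -0.197, "z": -0.063, "rx": 0, "ry": 0, "rz": -0.8, "claw": -1}, {"x": 0.468, "y": -0.197, "z": -0.063, "rx": 0, "ry": 0, "rz": -0.8, "claw": -1}, {"x": 0.468, "y": -0.197, "z": -0.063, "rx": 0, "ry": 0, "rz": -0.8, "claw": -1}, {"x": 0.468, "y": -0.197, "z": -0.063, "rx": 0, "ry": 0, "rz": -0.8, "claw": -1}, {"x": 0.468, "y": -0.197, "z": -0.063, "rx": 0, "ry": 0, "rz": -0.8, "claw": -1}])

```text
time: 2.32
tool_pos: [0.4521, -0.2486, 0.2502]
tool_rot: [3.141, -0.0, 0.947]
contact_force: [-0.7, -0.8, -0.1]
opening: 0.0231
grip_force: 0.0
```

>>> step_arm(steps=[{"x": 0.458, "y": -0.391, "z": 0, "rx": 0, "ry": 0, "rz": -0.8, "claw": -1}, {"x": 0.458, "y": -0.391, "z": 0, "rx": 0, "ry": 0, "rz": -0.8, "claw": -1}, {"x": 0.458, "y": -0.391, "z": 0, "rx": 0, "ry": 0, "rz": -0.8, "claw": -1}, {"x": 0.458, "y": -0.391, "z": 0, "rx": 0, "ry": 0, "rz": -0.8, "claw": -1}, {"x": 0.458, "y": -0.391, "z": 0, "rx": 0, "ry": 0, "rz": -0.8, "claw": -1}, {"x": 0.458, "y": -0.391, "z": 0, "rx": 0, "ry": 0, "rz": -0.8, "claw": -1}, {"x": 0.458, "y": -0.391, "z": 0, "rx": 0, "ry": 0, "rz": -0.8, "claw": -1}, {"x": 0.458, "y": -0.391, "z": 0, "rx": 0, "ry": 0, "rz": -0.8, "claw": -1}, {"x": 0.458, "y": -0.391, "z": 0, "rx": 0, "ry": 0, "rz": -0.8, "claw": -1}, {"x": 0.458, "y": -0.391, "z": 0, "rx": 0, "ry": 0, "rz": -0.8, "claw": -1}, {"x": 0.458, "y": -0.391, "z": 0, "rx": 0, "ry": 0, "rz": -0.8, "claw": -1}, {"x": 0.458, "y": -0.391, "z": 0, "rx": 0, "ry": 0, "rz": -0.8, "claw": -1}])

```text
time: 3.32
tool_pos: [0.4143, 0.2034, 0.2497]
tool_rot: [-3.141, -0.002, 1.574]
contact_force: [-0.8, -0.7, -0.5]
opening: 0.0003
grip_force: 0.0
```

>>> step_arm(steps=[{"x": 0, "y": 0, "z": 0.2, "rx": 0, "ry": 0, "rz": 0, "claw": -1}, {"x": 0, "y": 0, "z": 0.2, "rx": 0, "ry": 0, "rz": 0, "claw": -1}, {"x": 0, "y": 0, "z": 0.2, "rx": 0, "ry": 0, "rz": 0, "claw": -1}, {"x": 0, "y": 0, "z": 0.2, "rx": 0, "ry": 0, "rz": 0, "claw": -1}, {"x": -0.015, "y": 0, "z": 0.2, "rx": 0, "ry": 0, "rz": 0, "claw": -1}, {"x": -0.03, "y": 0, "z": 0.2, "rx": 0, "ry": 0, "rz": 0, "claw": -1}, {"x": -0.045, "y": 0, "z": 0.2, "rx": 0, "ry": 0, "rz": 0, "claw": -1}, {"x": -0.06, "y": 0, "z": 0.2, "rx": 0, "ry": 0, "rz": 0, "claw": -1}, {"x": -0.075, "y": 0, "z": 0.2, "rx": 0, "ry": 0, "rz": 0, "claw": -1}, {"x": -0.09, "y": 0, "z": 0.2, "rx": 0, "ry": 0, "rz": 0, "claw": -1}])

```text
time: 4.15
tool_pos: [0.4167, 0.1304, 0.1022]
tool_rot: [3.137, -0.0, 1.569]
contact_force: [0.3, -0.1, -0.2]
opening: 0.0003
grip_force: 0.0
```

>>> step_arm(steps=[{"x": -0.005, "y": 0, "z": 0, "rx": 0, "ry": 0, "rz": 0, "claw": -1}, {"x": -0.01, "y": 0, "z": 0, "rx": 0, "ry": 0, "rz": 0, "claw": -1}, {"x": -0.015, "y": 0, "z": 0, "rx": 0, "ry": 0, "rz": 0, "claw": -1}, {"x": -0.02, "y": 0, "z": 0, "rx": 0, "ry": 0, "rz": 0, "claw": -1}, {"x": -0.024, "y": 0, "z": 0, "rx": 0, "ry": 0, "rz": 0, "claw": -1}, {"x": -0.027, "y": 0, "z": 0, "rx": 0, "ry": 0, "rz": 0, "claw": -1}, {"x": -0.03, "y": 0, "z": 0, "rx": 0, "ry": 0, "rz": 0, "claw": -1}, {"x": -0.03, "y": 0, "z": 0, "rx": 0, "ry": 0, "rz": 0, "claw": -1}])

```text
time: 4.82
tool_pos: [0.4151, 0.1096, 0.0999]
tool_rot: [-3.141, 0.0, 1.571]
contact_force: [0.7, -0.2, 0.7]
opening: 0.0003
grip_force: 0.0
```

>>> step_arm(steps=[{"x": -0.003, "y": 0, "z": 0, "rx": 0, "ry": 0, "rz": 0, "claw": -1}, {"x": -0.006, "y": 0, "z": 0, "rx": 0, "ry": 0, "rz": 0, "claw": -1}, {"x": -0.006, "y": 0, "z": 0, "rx": 0, "ry": 0, "rz": 0, "claw": -1}])

```text
time: 5.07
tool_pos: [0.4151, 0.105, 0.0999]
tool_rot: [-3.142, 0.0, 1.571]
contact_force: [0.2, -0.6, 0.1]
opening: 0.0007
grip_force: 0.0
```

Run:
```python
from h import *
for c in("scene","top"):
    im,d=read_camera(c); cv2.imwrite(f"pics/{c}1.png",im); np.save(f"{c}1.npy",d)
s=cv2.imread("pics/scene1.png")[120:250,180:380];t=cv2.imread("pics/top1.png")[130:290,190:390]
cv2.imwrite("pics/c2.png",np.hstack([cv2.resize(s,(400,260),interpolation=2),cv2.resize(t,(400,320),interpolation=2)[:260]]))
```

```text
(no output)
```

View pics/c2.png

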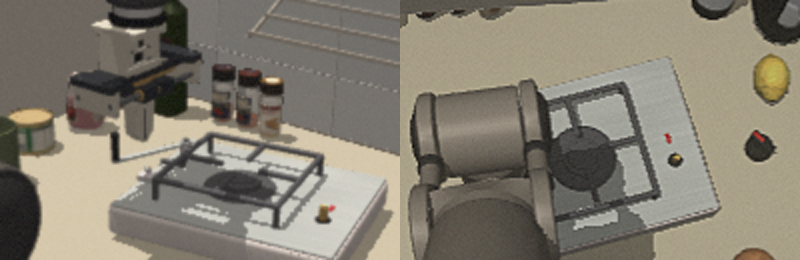

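Run:
```python
from h import *
np.set_printoptions(precision=4,suppress=True)
d=np.load("scene1.npy");P=cloud("scene",d)
im=cv2.imread("pics/scene1.png")
for v in range(182,202,2):
    print(v,[tuple(np.round(P[v,u],3)) for u in (236,238,240)],im[v,238])
R=camera_params("scene")
for X in((.415,.105,.1),(.415,.137,.119),(.415,.092,.119)):
    c=np.array(R["R"])@X+R["t"];s=c[:2]/c[2];s=s*(1+R["k1"]*s@s);print(X,s[0]*R["fx"]+R["cx"],s[1]*R["fy"]+R["cy"],c[2])
cv2.imwrite("pics/c3.png",cv2.resize(im[150:220,200:300],(800,560),interpolation=2))
for q in("keeper_pin","keeper_hinge"):
    read_camera("scene")
    for r in nets.landmark_of("scene",q)[:2]:
        p=r["pixel"];print(q,r["conf"],p,at_d("scene",p,d[int(p[0]),int(p[1])]))
```

```text
182 [(np.float64(0.653), np.float64(0.373), np.float64(-0.001)), (np.float64(0.661), np.float64(0.37), np.float64(-0.003)), (np.float64(0.663), np.float64(0.362), np.float64(-0.001))] [163 189 202]
184 [(np.float64(0.643), np.float64(0.364), np.float64(-0.003)), (np.float64(0.647), np.float64(0.358), np.float64(-0.003)), (np.float64(0.651), np.float64(0.352), np.float64(-0.002))] [107 122 131]
186 [(np.float64(0.417), np.float64(0.156), np.float64(0.118)), (np.float64(0.42), np.float64(0.151), np.float64(0.118)), (np.float64(0.635), np.float64(0.338), np.float64(-0.001))] [66 74 79]
188 [(np.float64(0.413), np.float64(0.152), np.float64(0.114)), (np.float64(0.419), np.float64(0.151), np.float64(0.113)), (np.float64(0.62), np.float64(0.324), np.float64(-0.0))] [32 36 37]
190 [(np.float64(0.415), np.float64(0.155), np.float64(0.107)), (np.float64(0.419), np.float64(0.15), np.float64(0.107)), (np.float64(0.611), np.float64(0.316), np.float64(-0.003))] [38 44 45]
192 [(np.float64(0.414), np.float64(0.154), np.float64(0.101)), (np.float64(0.42), np.float64(0.152), np.float64(0.1)), (np.fl
[... 541 characters left out ...]
oat64(0.151), np.float64(0.082)), (np.float64(0.432), np.float64(0.156), np.float64(0.076))] [29 29 30]
200 [(np.float64(0.414), np.float64(0.154), np.float64(0.076)), (np.float64(0.421), np.float64(0.154), np.float64(0.074)), (np.float64(0.424), np.float64(0.149), np.float64(0.074))] [56 60 60]
(0.415, 0.105, 0.1) 249.5026429855085 196.75859820644416 1.2055480728283752
(0.415, 0.137, 0.119) 240.6139503588845 187.55827027522162 1.214362541419737
(0.415, 0.092, 0.119) 253.04792983992513 191.6271163477768 1.1904769713787509
keeper_pin 0.47 [184.2, 241.5] [ 0.6555  0.3489 -0.004 ]
keeper_pin 0.37 [248.6, 419.7] [ 0.5848 -0.3276  0.0151]
keeper_hinge 0.55 [192.4, 271.3] [-0.4204 -0.6152  0.5957]
```

View pics/c3.png

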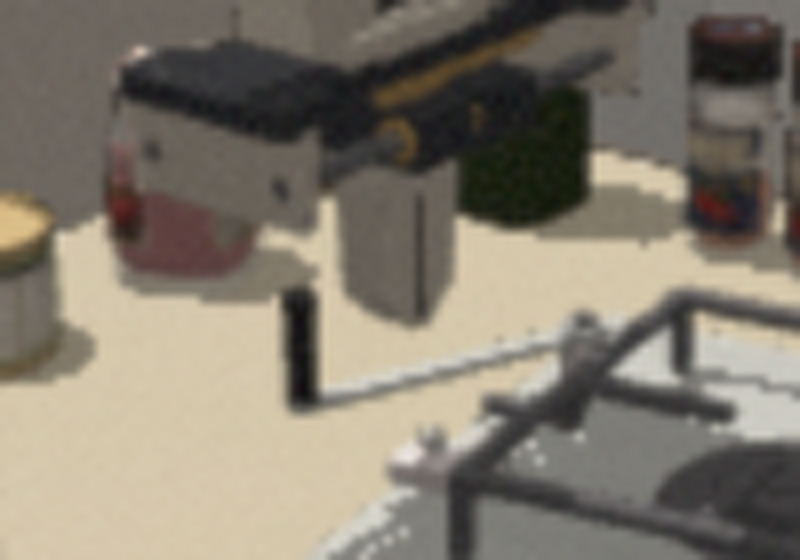

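Run:
```python
from h import *
np.set_printoptions(precision=3,suppress=True)
im,d=read_camera("scene");P=cloud("scene",d)
for v in(172,176,180,184,187,188,189,190,191):
    print(v,*[P[v,u] for u in (244,247,250,252,254,256)])
print({k:np.round(x,3) for k,x in robot.observe().items()})
```

```text
172 [0.387 0.099 0.183] [0.394 0.094 0.182] [0.405 0.093 0.179] [0.417 0.097 0.174] [0.423 0.094 0.173] [0.429 0.093 0.172]
176 [0.396 0.107 0.167] [0.396 0.096 0.169] [0.404 0.093 0.168] [0.417 0.097 0.163] [0.422 0.094 0.162] [0.43  0.094 0.16 ]
180 [0.395 0.106 0.156] [0.398 0.098 0.157] [0.407 0.096 0.155] [0.416 0.096 0.152] [0.419 0.092 0.152] [0.431 0.094 0.148]
184 [0.399 0.11  0.142] [0.396 0.097 0.146] [0.403 0.092 0.145] [0.415 0.095 0.141] [0.423 0.095 0.138] [0.432 0.095 0.135]
187 [0.4   0.111 0.133] [0.398 0.098 0.137] [0.406 0.095 0.135] [0.415 0.096 0.132] [0.42  0.092 0.131] [ 0.667  0.291 -0.003]
188 [ 0.634  0.319 -0.004] [0.4   0.1   0.132] [0.404 0.093 0.133] [0.415 0.096 0.129] [0.419 0.092 0.128] [ 0.657  0.283 -0.001]
189 [ 0.626  0.311 -0.003] [0.409 0.108 0.124] [0.405 0.094 0.13 ] [0.415 0.096 0.126] [ 0.646  0.283 -0.002] [0.647 0.275 0.   ]
190 [0.614 0.301 0.001] [ 0.626  0.298 -0.003] [0.41  0.098 0.124] [0.412 0.093 0.124] [ 0.641  0.279 -0.003] [ 0.643  0.271 -0.001]
191 [ 0.614  0.301 -0.003] [ 0.615  0.288 -0.   ] [ 0.624  0.283 -0.002] [ 0.631  0.28  -0.003] [ 0.634  0.273 -0.002] [ 0.64   0.269 -0.004]
{'time': np.float64(5.417), 'qpos': array([ 0.069,  0.293,  1.923, -0.   ,  0.925,  0.07 ]), 'qvel': array([ 0.   ,  0.   , -0.001, -0.002,  0.002, -0.001]), 'joint_efforts': array([ -0.011, -35.318, -19.252,   0.066,   0.031,   0.   ]), 'tool_pos': array([0.415, 0.105, 0.1  ]), 'tool_rot': array([3.142, 0.   , 1.571]), 'contact_force': array([-0.464,  0.587, -0.561]), 'torque': array([-0.077, -0.133,  0.032]), 'grip_force': np.float64(0.0), 'opening': np.float64(0.0)}
```

Run:
```python
from h import *
np.set_printoptions(precision=3,suppress=True)
P=cloud("scene",np.load("scene0.npy"))
for v in(255,262,268,272,274,276,278): print(v,*[P[v,u] for u in (412,414,416,418,420)])
R=camera_params("scene")
for X in((.162+.3087*.046,-.499-.951*.046,.203),(.162-.3087*.046,-.499+.951*.046,.203)):
    c=np.array(R["R"])@X+R["t"];s=c[:2]/c[2];s=s*(1+R["k1"]*s@s);print(X,s[0]*R["fx"]+R["cx"],s[1]*R["fy"]+R["cy"],c[2])
```

```text
255 [ 0.133 -0.448  0.262] [ 0.134 -0.45   0.262] [ 0.135 -0.453  0.263] [ 0.135 -0.455  0.264] [ 0.138 -0.457  0.263]
262 [ 0.133 -0.449  0.25 ] [ 0.135 -0.452  0.25 ] [ 0.136 -0.454  0.251] [ 0.138 -0.457  0.251] [ 0.542 -0.346  0.003]
268 [ 0.132 -0.451  0.241] [ 0.135 -0.453  0.241] [ 0.137 -0.455  0.241] [ 0.138 -0.458  0.241] [ 0.524 -0.354 -0.002]
272 [ 0.133 -0.452  0.234] [ 0.136 -0.454  0.234] [ 0.138 -0.456  0.233] [ 0.502 -0.357 -0.001] [ 0.505 -0.361 -0.001]
274 [ 0.135 -0.452  0.229] [ 0.135 -0.454  0.23 ] [ 0.137 -0.457  0.231] [ 0.496 -0.36  -0.002] [ 0.495 -0.364 -0.   ]
276 [ 0.471 -0.354  0.002] [ 0.136 -0.455  0.227] [ 0.138 -0.457  0.226] [ 0.485 -0.363 -0.001] [ 0.487 -0.367 -0.   ]
278 [ 0.468 -0.355 -0.001] [ 0.47  -0.359 -0.   ] [ 0.475 -0.362 -0.002] [ 0.475 -0.367  0.001] [ 0.481 -0.37  -0.002]
(0.1762002, -0.542746, 0.203) 480.2950121134462 298.59040435351164 0.643042997642856
(0.1477998, -0.455254, 0.203) 414.93955633136795 285.5722651124962 0.6687423746271566
```

>>> step_arm(steps=[{"x": 0.03, "y": 0, "z": -0.015, "rx": 0, "ry": 0, "rz": 0, "claw": -1}, {"x": 0.08, "y": 0, "z": -0.015, "rx": 0, "ry": 0, "rz": 0, "claw": -1}, {"x": 0.133, "y": 0, "z": -0.015, "rx": 0, "ry": 0, "rz": 0, "claw": -1}, {"x": 0.133, "y": 0, "z": -0.015, "rx": 0, "ry": 0, "rz": 0, "claw": -1}, {"x": 0.133, "y": 0, "z": 0.033, "rx": 0, "ry": 0, "rz": 0, "claw": -1}, {"x": 0.133, "y": 0, "z": 0.033, "rx": 0, "ry": 0, "rz": 0, "claw": -1}, {"x": 0.133, "y": 0, "z": 0.033, "rx": 0, "ry": 0, "rz": 0, "claw": -1}])

```text
time: 6.0
tool_pos: [0.4136, 0.2045, 0.0742]
tool_rot: [-3.137, 0.002, 1.571]
contact_force: [0.5, -0.1, -0.1]
opening: -0.0
grip_force: 0.0
```

>>> step_arm(steps=[{"x": -0.02, "y": 0, "z": 0, "rx": 0, "ry": 0, "rz": 0, "claw": -1}, {"x": -0.035, "y": 0, "z": 0, "rx": 0, "ry": 0, "rz": 0, "claw": -1}, {"x": -0.05, "y": 0, "z": 0, "rx": 0, "ry": 0, "rz": 0, "claw": -1}, {"x": -0.065, "y": 0, "z": 0, "rx": 0, "ry": 0, "rz": 0, "claw": -1}, {"x": -0.08, "y": 0, "z": 0, "rx": 0, "ry": 0, "rz": 0, "claw": -1}, {"x": -0.09, "y": 0, "z": 0, "rx": 0, "ry": 0, "rz": 0, "claw": -1}, {"x": -0.095, "y": 0, "z": 0, "rx": 0, "ry": 0, "rz": 0, "claw": -1}])

```text
time: 6.58
tool_pos: [0.4154, 0.1324, 0.0758]
tool_rot: [3.141, -0.0, 1.568]
contact_force: [-0.5, 2.5, 1.6]
opening: 0.0003
grip_force: 1.4
```

>>> step_arm(steps=[{"x": -0.005, "y": 0, "z": 0, "rx": 0, "ry": 0, "rz": 0, "claw": -1}, {"x": -0.01, "y": 0, "z": 0, "rx": 0, "ry": 0, "rz": 0, "claw": -1}, {"x": -0.015, "y": 0, "z": 0, "rx": 0, "ry": 0, "rz": 0, "claw": -1}, {"x": -0.02, "y": 0, "z": 0, "rx": 0, "ry": 0, "rz": 0, "claw": -1}, {"x": -0.025, "y": 0, "z": 0, "rx": 0, "ry": 0, "rz": 0, "claw": -1}, {"x": -0.03, "y": 0, "z": 0, "rx": 0, "ry": 0, "rz": 0, "claw": -1}, {"x": -0.03, "y": 0, "z": 0, "rx": 0, "ry": 0, "rz": 0, "claw": -1}])

```text
time: 7.17
tool_pos: [0.4152, 0.1106, 0.0751]
tool_rot: [3.141, 0.0, 1.57]
contact_force: [-0.1, 0.3, -0.2]
opening: 0.0005
grip_force: 0.2
```

>>> step_arm(steps=[{"x": -0.003, "y": 0, "z": 0, "rx": 0, "ry": 0, "rz": 0, "claw": -1}, {"x": -0.005, "y": 0, "z": 0, "rx": 0, "ry": 0, "rz": 0, "claw": -1}, {"x": -0.005, "y": 0, "z": 0, "rx": 0, "ry": 0, "rz": 0, "claw": -1}])

```text
time: 7.42
tool_pos: [0.4152, 0.1092, 0.0752]
tool_rot: [3.141, -0.003, 1.569]
contact_force: [-0.7, 11.5, -0.7]
opening: 0.0002
grip_force: 5.8
```

>>> step_arm(steps=[{"x": -0.003, "y": 0, "z": 0, "rx": 0, "ry": 0, "rz": 0, "claw": -1}, {"x": -0.005, "y": 0, "z": 0, "rx": 0, "ry": 0, "rz": 0, "claw": -1}, {"x": -0.005, "y": 0, "z": 0, "rx": 0, "ry": 0, "rz": 0, "claw": -1}])

```text
time: 7.67
tool_pos: [0.4153, 0.1083, 0.0753]
tool_rot: [3.14, -0.008, 1.568]
contact_force: [1.4, 29.0, -0.3]
opening: 0.0004
grip_force: 13.7
```

>>> step_arm(steps=[{"x": 0.03, "y": 0, "z": 0, "rx": 0, "ry": 0, "rz": 0, "claw": -1}, {"x": 0.05, "y": 0, "z": 0, "rx": 0, "ry": 0, "rz": 0, "claw": -1}, {"x": 0.05, "y": 0, "z": -0.24, "rx": 0, "ry": 0, "rz": 0, "claw": 1}, {"x": 0.05, "y": 0, "z": -0.24, "rx": 0, "ry": 0, "rz": 0, "claw": 1}, {"x": 0.05, "y": 0, "z": -0.24, "rx": 0, "ry": 0, "rz": 0, "claw": 1}, {"x": 0.05, "y": 0, "z": -0.24, "rx": 0, "ry": 0, "rz": 0, "claw": 1}, {"x": 0.05, "y": 0, "z": -0.24, "rx": 0, "ry": 0, "rz": 0, "claw": 1}, {"x": 0.05, "y": 0, "z": -0.24, "rx": 0, "ry": 0, "rz": 0, "claw": 1}])

```text
time: 8.33
tool_pos: [0.417, 0.1415, 0.2591]
tool_rot: [3.134, -0.001, 1.571]
contact_force: [-0.1, 0.1, -0.4]
opening: 0.0357
grip_force: 0.0
```

>>> step_arm(steps=[{"x": -0.4, "y": 0.02, "z": 0, "rx": 0, "ry": 0, "rz": 0.9, "claw": 1}, {"x": -0.4, "y": 0.02, "z": 0, "rx": 0, "ry": 0, "rz": 0.9, "claw": 1}, {"x": -0.4, "y": 0.02, "z": 0, "rx": 0, "ry": 0, "rz": 0.9, "claw": 1}, {"x": -0.4, "y": 0.02, "z": 0, "rx": 0, "ry": 0, "rz": 0.9, "claw": 1}, {"x": -0.4, "y": 0.02, "z": 0, "rx": 0, "ry": 0, "rz": 0.9, "claw": 1}, {"x": -0.4, "y": 0.02, "z": 0, "rx": 0, "ry": 0, "rz": 0.9, "claw": 1}, {"x": -0.4, "y": 0.02, "z": 0, "rx": 0, "ry": 0, "rz": 0.9, "claw": 1}, {"x": -0.4, "y": 0.02, "z": 0, "rx": 0, "ry": 0, "rz": 0.9, "claw": 1}, {"x": -0.4, "y": 0.02, "z": 0, "rx": 0, "ry": 0, "rz": 0.9, "claw": 1}])

```text
time: 9.08
tool_pos: [0.4292, -0.1611, 0.2535]
tool_rot: [-3.139, 0.001, 0.859]
contact_force: [0.2, 0.5, 0.5]
opening: 0.0908
grip_force: 0.0
```

```bash
cat > c.py <<'E'
from h import *
np.set_printoptions(precision=4,suppress=True)
im,d=read_camera("scene");cv2.imwrite("pics/scene2.png",im);P=cloud("scene",d)
w=(np.hypot(P[...,0]-.42,P[...,1]-.12)<.08)&(P[...,2]>.094)&(P[...,2]<.125)
print("pin",P[w].mean(0) if w.any() else None)
I,D=[],[]
for c in("scene","top"):
    for i in range(4):
        im,d=read_camera(c);P=cloud(c,d)
        w=(abs(P[...,0]-.50)<.045)&(abs(P[...,1]+.286)<.045)&(P[...,2]<.06)
        q=P[w&(P[...,2]>.034)][:,:2]
        ev,V=np.linalg.eigh(np.cov(q.T));a=V[:,1]*np.sign(V[0,1]);
        pr=(q-q.mean(0))@V
        sk=P[w&(P[...,2]>.012)&(P[...,2]<.022)]
        print(c,len(q),"ctr",q.mean(0),"rect",cv2.minAreaRect(q.astype(np.float32))[0],"yaw",np.arctan2(a[1],a[0]),"ext",np.ptp(pr,axis=0),"skirt",sk.mean(0))
        S=P[(np.hypot(P[...,0]-.483,P[...,1]+.147)<.02)&(P[...,2]>.066)&(P[...,2]<.09)]
        print("  shaft",len(S),S.mean(0))
    red=(im[...,2].astype(int)>im[...,1]+50)&(im[...,2].astype(int)>im[...,0]+50)
    n,l,st,ce=cv2.connectedComponentsWithStats(red.astype(np.uint8))
    for i in range(1,n):
        X=P[l==i]
        m=X.mean(0)
        if st[i,4]>3 and abs(m[0]-.5)<.1: print("  red",st[i,4],m,at_z(c,ce[i][::-1],.055),at_z(c,ce[i][::-1],.040))
E
python3 c.py
```

```text
pin [0.4123 0.0903 0.1068]
scene 67 ctr [ 0.504  -0.2922] rect (0.5065818428993225, -0.29154711961746216) yaw 0.7135216129265862 ext [0.0151 0.0431] skirt [ 0.4982 -0.2918  0.0169]
  shaft 19 [ 0.4795 -0.1507  0.072 ]
scene 68 ctr [ 0.5038 -0.2921] rect (0.5063968896865845, -0.29127582907676697) yaw 0.7237099126676155 ext [0.0148 0.0435] skirt [ 0.4985 -0.292   0.0169]
  shaft 17 [ 0.4793 -0.1508  0.0729]
scene 66 ctr [ 0.5039 -0.2922] rect (0.5057308077812195, -0.2909311056137085) yaw 0.6948125435649602 ext [0.0157 0.0435] skirt [ 0.4982 -0.2922  0.017 ]
  shaft 18 [ 0.4802 -0.1503  0.0719]
scene 66 ctr [ 0.5046 -0.2918] rect (0.5065845847129822, -0.2909224033355713) yaw 0.7197769722375535 ext [0.0147 0.0445] skirt [ 0.4984 -0.2918  0.0171]
  shaft 18 [ 0.4801 -0.1504  0.0721]
  red 7 [ 0.5187 -0.1423  0.0544] [ 0.5176 -0.1428  0.055 ] [ 0.5436 -0.1297  0.04  ]
  red 4 [ 0.5259 -0.1694  0.0542] [ 0.5245 -0.17    0.055 ] [ 0.5507 -0.1577  0.04  ]
  red 7 [ 0.5137 -0.2844  0.04  ] [ 0.4885 -0.2933  0.055 ] [ 0.5137 -0.2844  0.04  ]
top 63 ctr [ 0.508  -0.2904] rect (0.508265495300293, -0.29042670130729675) yaw 0.6942478387335378 ext [0.0152 0.0392] skirt [ 0.5164 -0.2963  0.0191]
  shaft 0 [nan nan nan]
top 63 ctr [ 0.5078 -0.2902] rect (0.5085412263870239, -0.29077398777008057) yaw 0.6993820613183306 ext [0.0156 0.0393] skirt [ 0.5177 -0.2995  0.017 ]
  shaft 0 [nan nan nan]
top 59 ctr [ 0.508 -0.291] rect (0.508760929107666, -0.29082220792770386) yaw 0.6800065904583089 ext [0.0155 0.0392] skirt [ 0.517  -0.2968  0.0172]
  shaft 0 [nan nan nan]
top 59 ctr [ 0.5074 -0.2907] rect (0.5083887577056885, -0.2905113101005554) yaw 0.674448392042794 ext [0.0149 0.0392] skirt [ 0.5171 -0.2974  0.0195]
  shaft 0 [nan nan nan]
  red 9 [ 0.5172 -0.2842  0.0411] [ 0.5128 -0.2804  0.055 ] [ 0.5175 -0.2845  0.04  ]c.py:17: RuntimeWarning: Mean of empty slice.
  print("  shaft",len(S),S.mean(0))
  ret = um.true_divide(
```

```bash
cat > g.py <<'E'
import sys
from h import *
# target x y z yaw -> fractions
T=[float(v) for v in sys.argv[1:5]]
from scipy.spatial.transform import Rotation as Ro
s=robot.observe();p=np.array(s["tool_pos"]);R=Ro.from_euler("xyz",s["tool_rot"])
print(round(s["time"],2),np.round(p,4),np.round(s["tool_rot"],3),np.round(s["contact_force"],1),round(s["opening"],4))
print("xyz",np.round(R.inv().apply(np.array(T[:3])-p)/.75,4),"r",np.round((R.inv()*Ro.from_euler("xyz",[np.pi,0,T[3]])).as_rotvec()/(np.pi/4),3))
E
python3 g.py .507 -.291 .08 .70
```

```text
9.53 [ 0.4301 -0.1578  0.2554] [ 3.141 -0.     0.865] [ 0.4 -0.7  0. ] 0.0919
xyz [-0.0687  0.1931  0.2339] r [ 0.   -0.    0.21]
```

>>> step_arm(steps=[{"x": -0.069, "y": 0.193, "z": 0, "rx": 0, "ry": 0, "rz": 0.21, "claw": 0.1}, {"x": -0.069, "y": 0.193, "z": 0, "rx": 0, "ry": 0, "rz": 0.21, "claw": 0.1}, {"x": -0.069, "y": 0.193, "z": 0, "rx": 0, "ry": 0, "rz": 0.21, "claw": 0.1}, {"x": -0.069, "y": 0.193, "z": 0, "rx": 0, "ry": 0, "rz": 0.21, "claw": 0.1}, {"x": -0.069, "y": 0.193, "z": 0.234, "rx": 0, "ry": 0, "rz": 0.21, "claw": 0.1}, {"x": -0.069, "y": 0.193, "z": 0.234, "rx": 0, "ry": 0, "rz": 0.21, "claw": 0.1}, {"x": -0.069, "y": 0.193, "z": 0.234, "rx": 0, "ry": 0, "rz": 0.21, "claw": 0.1}, {"x": -0.069, "y": 0.193, "z": 0.234, "rx": 0, "ry": 0, "rz": 0.21, "claw": 0.1}, {"x": -0.069, "y": 0.193, "z": 0.234, "rx": 0, "ry": 0, "rz": 0.21, "claw": 0.1}, {"x": -0.069, "y": 0.193, "z": 0.234, "rx": 0, "ry": 0, "rz": 0.21, "claw": 0.1}])

```text
time: 10.37
tool_pos: [0.505, -0.2905, 0.0771]
tool_rot: [-3.135, 0.001, 0.699]
contact_force: [0.9, -0.3, 0.2]
opening: 0.0503
grip_force: 0.0
```

```bash
python3 g.py .507 -.291 .006 .70
python3 - <<'E'
from h import *
im,d=read_camera("scene");cv2.imwrite("pics/k1.png",cv2.resize(im[180:300,310:470],(800,600),interpolation=2))
E
```

```text
10.37 [ 0.505  -0.2905  0.0771] [-3.135e+00  1.000e-03  6.990e-01] [ 0.9 -0.3  0.2] 0.0503
xyz [0.0018 0.0028 0.0948] r [-0.008  0.002 -0.001]
```

View pics/k1.png

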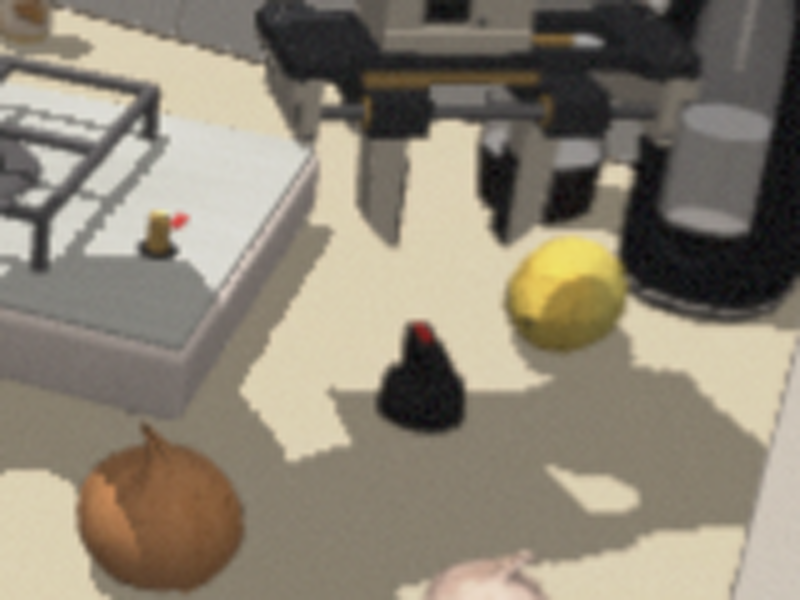

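>>> step_arm(steps=[{"x": 0.001, "y": 0.001, "z": 0.03, "rx": 0, "ry": 0, "rz": 0, "claw": 0.1}, {"x": 0.001, "y": 0.001, "z": 0.06, "rx": 0, "ry": 0, "rz": 0, "claw": 0.1}, {"x": 0.001, "y": 0.001, "z": 0.08, "rx": 0, "ry": 0, "rz": 0, "claw": 0.1}, {"x": 0.001, "y": 0.001, "z": 0.095, "rx": 0, "ry": 0, "rz": 0, "claw": 0.1}, {"x": 0.001, "y": 0.001, "z": 0.1, "rx": 0, "ry": 0, "rz": 0, "claw": 0.1}, {"x": 0.001, "y": 0.001, "z": 0.1, "rx": 0, "ry": 0, "rz": 0, "claw": 0.1}])

```text
time: 10.92
tool_pos: [0.5084, -0.2928, 0.0059]
tool_rot: [3.14, -0.0, 0.699]
contact_force: [-0.1, 0.4, 0.3]
opening: 0.0507
grip_force: 0.0
```

Run:
```python
from h import *
np.set_printoptions(precision=3,suppress=True)
im,d=read_camera("scene");P=cloud("scene",d);print(robot.observe()["tool_pos"],robot.observe()["contact_force"])
cv2.imwrite("pics/k2.png",cv2.resize(im[200:280,340:460],(780,520),interpolation=2))
```

```text
[ 0.509 -0.293  0.006] [ 0.219 -1.076 -0.359]
```

View pics/k2.png

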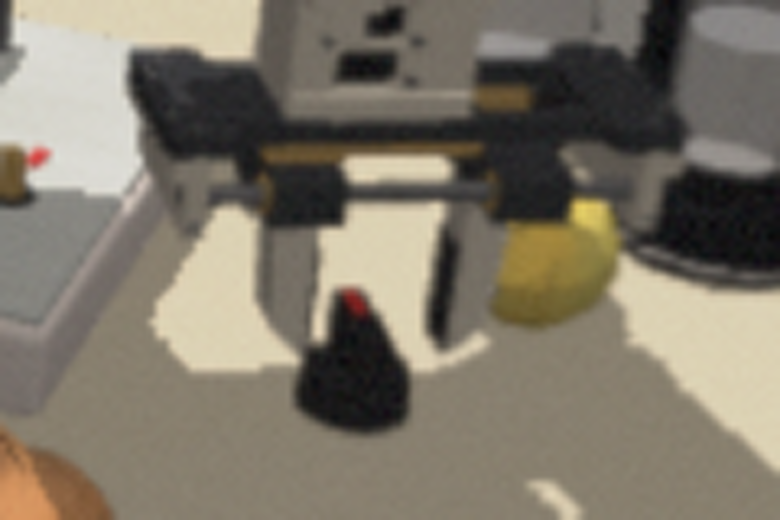

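>>> step_arm(squeeze=35, steps=[{"x": 0, "y": -0.004, "z": 0.005, "rx": 0, "ry": 0, "rz": 0, "claw": 0.1}, {"x": 0, "y": -0.004, "z": 0.009, "rx": 0, "ry": 0, "rz": 0, "claw": 0.1}, {"x": 0, "y": -0.004, "z": 0.009, "rx": 0, "ry": 0, "rz": 0, "claw": 0.1}])

```text
time: 11.22
tool_pos: [0.5055, -0.2898, -0.0019]
tool_rot: [3.141, 0.0, 0.699]
contact_force: [-0.4, 0.3, -0.5]
opening: 0.0508
grip_force: 0.0
```

>>> step_arm(squeeze=35, steps=[{"x": 0, "y": 0, "z": 0, "rx": 0, "ry": 0, "rz": 0, "claw": -1}, {"x": 0, "y": 0, "z": 0, "rx": 0, "ry": 0, "rz": 0, "claw": -1}, {"x": 0, "y": 0, "z": 0, "rx": 0, "ry": 0, "rz": 0, "claw": -1}, {"x": 0, "y": 0, "z": 0, "rx": 0, "ry": 0, "rz": 0, "claw": -1}, {"x": 0, "y": 0, "z": 0, "rx": 0, "ry": 0, "rz": 0, "claw": -1}, {"x": 0, "y": 0, "z": 0, "rx": 0, "ry": 0, "rz": 0, "claw": -1}])

```text
time: 11.72
tool_pos: [0.5056, -0.29, -0.002]
tool_rot: [3.141, -0.0, 0.699]
contact_force: [-0.0, -0.7, -0.6]
opening: 0.015
grip_force: 0.1
```

>>> step_arm(squeeze=35, steps=[{"x": 0, "y": 0, "z": 0, "rx": 0, "ry": 0, "rz": 0, "claw": -1}, {"x": 0, "y": 0, "z": 0, "rx": 0, "ry": 0, "rz": 0, "claw": -1}, {"x": 0, "y": 0, "z": 0, "rx": 0, "ry": 0, "rz": 0, "claw": -1}])

```text
time: 11.97
tool_pos: [0.5056, -0.29, -0.002]
tool_rot: [3.141, 0.0, 0.699]
contact_force: [0.6, -0.6, 0.1]
opening: 0.0136
grip_force: 35.0
```

>>> step_arm(squeeze=35, steps=[{"x": 0, "y": 0, "z": -0.02, "rx": 0, "ry": 0, "rz": 0, "claw": -1}, {"x": 0, "y": 0, "z": -0.06, "rx": 0, "ry": 0, "rz": 0, "claw": -1}, {"x": 0, "y": 0, "z": -0.1, "rx": 0, "ry": 0, "rz": 0, "claw": -1}, {"x": 0, "y": 0, "z": -0.14, "rx": 0, "ry": 0, "rz": 0, "claw": -1}, {"x": 0, "y": 0, "z": -0.18, "rx": 0, "ry": 0, "rz": 0, "claw": -1}, {"x": 0, "y": 0, "z": -0.18, "rx": 0, "ry": 0, "rz": 0, "claw": -1}, {"x": 0, "y": 0, "z": -0.18, "rx": 0, "ry": 0, "rz": 0, "claw": -1}, {"x": 0, "y": 0, "z": -0.18, "rx": 0, "ry": 0, "rz": 0, "claw": -1}])

```text
time: 12.63
tool_pos: [0.505, -0.2895, 0.1322]
tool_rot: [-3.14, 0.0, 0.699]
contact_force: [-0.7, -0.4, -0.9]
opening: 0.014
grip_force: 35.0
```

```bash
cat > m.py <<'E'
from h import *
np.set_printoptions(precision=4,suppress=True)
s=robot.observe();p=np.array(s["tool_pos"]);print(p,s["tool_rot"],s["opening"],s["grip_force"],s["contact_force"])
im,d=read_camera("scene");cv2.imwrite("pics/m.png",im);P=cloud("scene",d)
v=im.max(2)<75
w=(np.hypot(P[...,0]-p[0],P[...,1]-p[1])<.04)&(P[...,2]<p[2]+.05)&(P[...,2]>p[2]-.03)
red=(im[...,2].astype(int)>im[...,1]+50)&(im[...,2].astype(int)>im[...,0]+50)
q=P[w&v];b=p[2]+.002   # b: guessed underside (grip at z -.002)
print(len(q),"zmin",np.percentile(q[:,2],[0,2,98,100])-b)
sk=q[(q[:,2]<b+.016)]; 
# circle fit radius 22 to skirt side points
from scipy.optimize import least_squares
f=least_squares(lambda c:np.hypot(sk[:,0]-c[0],sk[:,1]-c[1])-.022,p[:2],loss="soft_l1",f_scale=.001);print("skirt centre",f.x,len(sk),np.std(f.fun),"rel TCP",f.x-p[:2])
r=P[w&red];print("red",len(r),r.mean(0) if len(r) else"")
E
python3 m.py
```

```text
[ 0.505  -0.2895  0.1322] [-3.1403  0.0003  0.6987] 0.013981650681519792 34.999921917915344 [-0.6724 -0.4042 -0.9346]
239 zmin [-0.0016  0.0017  0.0445  0.0467]
skirt centre [ 0.5069 -0.2876] 108 0.0019603386850114137 rel TCP [0.0019 0.0019]
red 1 [ 0.5047 -0.2873  0.176 ]
```

>>> step_arm(squeeze=35, steps=[{"x": 0.03, "y": -0.05, "z": 0, "rx": 0, "ry": 0, "rz": 0.15, "claw": -1}, {"x": 0.06, "y": -0.1, "z": 0, "rx": 0, "ry": 0, "rz": 0.3, "claw": -1}, {"x": 0.096, "y": -0.164, "z": 0, "rx": 0, "ry": 0, "rz": 0.45, "claw": -1}, {"x": 0.096, "y": -0.164, "z": 0, "rx": 0, "ry": 0, "rz": 0.6, "claw": -1}, {"x": 0.096, "y": -0.164, "z": 0.02, "rx": 0, "ry": 0, "rz": 0.648, "claw": -1}, {"x": 0.096, "y": -0.164, "z": 0.05, "rx": 0, "ry": 0, "rz": 0.648, "claw": -1}, {"x": 0.096, "y": -0.164, "z": 0.05, "rx": 0, "ry": 0, "rz": 0.648, "claw": -1}, {"x": 0.096, "y": -0.164, "z": 0.05, "rx": 0, "ry": 0, "rz": 0.648, "claw": -1}])

```text
time: 13.35
tool_pos: [0.4802, -0.1487, 0.0939]
tool_rot: [-3.139, 0.004, 0.19]
contact_force: [0.8, 0.1, 0.0]
opening: 0.0134
grip_force: 35.0
```

```bash
cat >> m.py <<'E'
g=im.astype(int)
brass=(g[...,2]>g[...,0]+35)&(g[...,1]>g[...,0]+15)
w2=(np.hypot(P[...,0]-.482,P[...,1]+.149)<.02)&(P[...,2]>.057)&(P[...,2]<.080)
S=P[w2&brass];print("brass",len(S),S.mean(0) if len(S) else "")
S=P[w2]
if len(S)>5:
    f=least_squares(lambda c:np.hypot(S[:,0]-c[0],S[:,1]-c[1])-.006,[.484,-.148],loss="soft_l1",f_scale=.001);print("shaft fit",f.x,len(S),S[:,2].max())
cv2.imwrite("pics/m2.png",cv2.resize(im[170:250,290:390],(750,600),interpolation=2))
E
python3 m.py
```

```text
[ 0.4802 -0.1487  0.0939] [-3.1387  0.004   0.1901] 0.013350452972558975 34.99995946884155 [0.8157 0.0671 0.0062]
197 zmin [-0.0001  0.0013  0.043   0.0465]
skirt centre [ 0.483  -0.1482] 87 0.0016642091870903365 rel TCP [0.0027 0.0005]
red 3 [ 0.4865 -0.1477  0.1354]
brass 31 [ 0.4795 -0.1507  0.0678]
shaft fit [ 0.4833 -0.1488] 34 0.0774335093658323
```

View pics/m2.png

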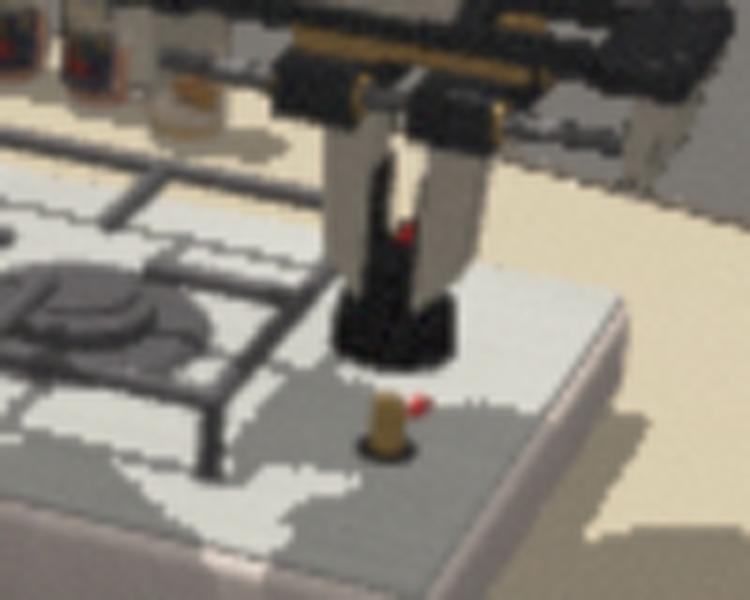

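```bash
python3 m.py | sed -n 1,3p
python3 - <<'E'
from h import *
R=camera_params("scene")
def pr(X):
    c=np.array(R["R"])@X+R["t"];s=c[:2]/c[2];s=s*(1+R["k1"]*s@s);return np.array([s[0]*R["fx"]+R["cx"],s[1]*R["fy"]+R["cy"]])
for X in((.4833,-.1488,.104),(.4833,-.1488,.066),(.4833,-.1488,.077),(.4843,-.1488,.066),(.4833,-.1478,.066)): print(X,pr(X),(pr(X)+.5-[290,170])*7.5)
im=cv2.imread("pics/m.png");
for v in(188,190,192,210,212): 
  pass
for v in (209,211,213): print(v,im[v,328:356].max(1))
for v in (224,226,228): print(v,(im[v,334:350,2].astype(int)-im[v,334:350,0]))
E
```

```text
[ 0.4812 -0.1494  0.0949] [-3.1403  0.0018  0.1897] 0.013613504573952497 34.9998539686203 [ 0.7015 -0.2957 -0.1108]
203 zmin [0.0008 0.0018 0.0447 0.0476]
skirt centre [ 0.4836 -0.1489] 89 0.0016289211429692152 rel TCP [0.0025 0.0005]
(0.4833, -0.1488, 0.104) [342.47329353 212.32842967] [397.29970149 321.21322256]
(0.4833, -0.1488, 0.066) [341.33986616 225.44645342] [388.79899619 419.59840064]
(0.4833, -0.1488, 0.077) [341.66430703 221.6879836 ] [391.23230272 391.40987697]
(0.4843, -0.1488, 0.066) [341.53097247 225.30523597] [390.23229351 418.53926978]
(0.4833, -0.1478, 0.066) [341.0028671  225.33389239] [386.27150325 418.7541929 ]
209 [ 65  73  66  72 120 197 205 115  48  38  37  29  21  23  31  27  36  76
 101  87  65  48  97 202 215 215 215 214]
211 [ 65  65  89 163 201 205 166  68  16  25  24  23  29  26  24  23  31  46
  42  32  34  27  49 131 208 214 215 215]
213 [ 83 139 194 204 207 197 127  46  29  25  27  21  28  21  27  24  23  29
  27  23  23  25  53 132 207 214 214 214]
224 [ 5  5  6  6  8 20 47 53 56 57 65 95 68 25  9  7]
226 [ 6  6  6  5 10 28 49 51 50 44 19 12  9  6  7  7]
228 [ 5  5  8  5  6 34 48 51 51 40  7  6  6  6  6  6]
```

>>> step_arm(squeeze=35, steps=[{"x": 0, "y": 0, "z": 0.012, "rx": 0, "ry": 0, "rz": 0, "claw": -1}, {"x": 0, "y": 0, "z": 0.022, "rx": 0, "ry": 0, "rz": 0, "claw": -1}, {"x": 0, "y": 0, "z": 0.026, "rx": 0, "ry": 0, "rz": 0, "claw": -1}, {"x": 0, "y": 0, "z": 0.029, "rx": 0, "ry": 0, "rz": 0, "claw": -1}, {"x": 0, "y": 0, "z": 0.032, "rx": 0, "ry": 0, "rz": 0, "claw": -1}, {"x": 0, "y": 0, "z": 0.032, "rx": 0, "ry": 0, "rz": 0, "claw": -1}])

```text
time: 13.95
tool_pos: [0.4814, -0.1494, 0.0711]
tool_rot: [-3.141, 0.001, 0.19]
contact_force: [0.4, 0.9, -0.5]
opening: 0.0136
grip_force: 35.0
```

>>> step_arm(squeeze=35, steps=[{"x": 0, "y": 0, "z": 0.004, "rx": 0, "ry": 0, "rz": 0, "claw": -1}, {"x": 0, "y": 0, "z": 0.008, "rx": 0, "ry": 0, "rz": 0, "claw": -1}, {"x": 0, "y": 0, "z": 0.012, "rx": 0, "ry": 0, "rz": 0, "claw": -1}, {"x": 0, "y": 0, "z": 0.012, "rx": 0, "ry": 0, "rz": 0, "claw": -1}])

```text
time: 14.28
tool_pos: [0.4813, -0.1493, 0.0619]
tool_rot: [-3.141, 0.001, 0.19]
contact_force: [0.1, 0.3, -0.2]
opening: 0.0139
grip_force: 35.0
```

>>> step_arm(squeeze=45, steps=[{"x": 0, "y": 0, "z": 0.004, "rx": 0, "ry": 0, "rz": 0, "claw": -1}, {"x": 0, "y": 0, "z": 0.006, "rx": 0, "ry": 0, "rz": 0, "claw": -1}, {"x": 0, "y": 0, "z": 0.006, "rx": 0, "ry": 0, "rz": 0, "claw": -1}])

```text
time: 14.53
tool_pos: [0.4819, -0.1495, 0.0582]
tool_rot: [3.141, -0.001, 0.19]
contact_force: [0.1, -0.0, 5.1]
opening: 0.0136
grip_force: 45.0
```

>>> step_arm(squeeze=45, steps=[{"x": 0, "y": 0, "z": 0.003, "rx": 0, "ry": 0, "rz": 0, "claw": -1}, {"x": 0, "y": 0, "z": 0.005, "rx": 0, "ry": 0, "rz": 0, "claw": -1}, {"x": 0, "y": 0, "z": 0.005, "rx": 0, "ry": 0, "rz": 0, "claw": -1}])

```text
time: 14.78
tool_pos: [0.4819, -0.1496, 0.0548]
tool_rot: [3.141, -0.001, 0.19]
contact_force: [-0.9, -0.2, 7.5]
opening: 0.0135
grip_force: 45.0
```

>>> step_arm(squeeze=45, steps=[{"x": 0, "y": 0, "z": 0.002, "rx": 0, "ry": 0, "rz": 0, "claw": -1}, {"x": 0, "y": 0, "z": 0.004, "rx": 0, "ry": 0, "rz": 0, "claw": -1}, {"x": 0, "y": 0, "z": 0.004, "rx": 0, "ry": 0, "rz": 0, "claw": -1}, {"x": 0, "y": 0, "z": 0.004, "rx": 0, "ry": 0, "rz": 0, "claw": -1}])

```text
time: 15.12
tool_pos: [0.4822, -0.1497, 0.0541]
tool_rot: [3.14, -0.002, 0.19]
contact_force: [-6.7, 2.1, 26.8]
opening: 0.014
grip_force: 45.0
```

```bash
python3 m.py
python3 - <<'E'
from h import *
im,d=read_camera("scene");P=cloud("scene",d)
w=(np.hypot(P[...,0]-.42,P[...,1]-.12)<.08)&(P[...,2]>.094)&(P[...,2]<.125)
print("pin",P[w].mean(0) if w.any() else None)
E
```

```text
[ 0.4822 -0.1497  0.0541] [ 3.1398 -0.0021  0.19  ] 0.013953342036562965 45.01695156097412 [-6.7243  2.1242 26.7643]
203 zmin [0.0002 0.0011 0.0456 0.047 ]
skirt centre [ 0.4845 -0.1489] 95 0.002019284505583355 rel TCP [0.0023 0.0008]
red 3 [ 0.4863 -0.1484  0.096 ]
brass 0 
shaft fit [ 0.4706 -0.1534] 77 0.07981196425685491
pin [0.41197596 0.09012073 0.10751003]
```

View pics/m2.png

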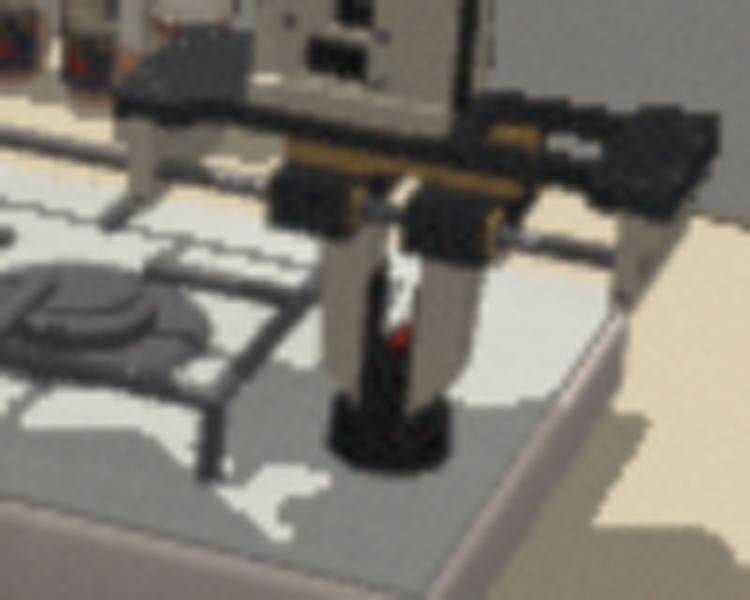

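The picture shows the knob seated flat just above the plate (about (390,440)), with the red line at (400,335) pointing toward the mark. Its underside measures about 56 mm high, so it is fully home and pressed, and the keeper pin is still at its shut position.

```bash
python3 -c "
from cell import robot
print(robot.hand_in())"
```

```text
the job is handed in; nothing more can be done
None
```

I handed the job in at about 15 s of the 54 s limit, and no verdict came back: the keeper is shut against its stop, and the knob is fully home with its pointer towards the red mark, held pressed to the bottom of the spring travel at about 27 N. No bystander was touched.

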